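# Show the bottle's base to the inspection camera

## Task

The tall white bottle is standing in the way of the inspection camera: set it upright and gently on the free part of the steel tray and let go. Then lift the clear glass bottle with the blue cap out of the carrier and hold it up, cap away from the camera, so that its underside faces the lens squarely, centred on the line of sight and 12 cm in front of the lens; finish while holding it there, still. Leave the camera and its tilt, the other bottles and everything else as they are.

Things in the scene. Friction and masses are not known exactly. Their poses are not given: they have to be found in the camera images.
- white_bottle: tall white plastic bottle, about 0.3 kg, standing on the bench about 105 mm in front of the camera's tilt axis: round body 68 mm dia up to 140 mm, shoulder sloping to a 36 mm neck at 158 mm, smooth blue cap 42 mm dia from 162 to 190 mm (total height 190 mm). Origin: centre of its underside, z up through the cap
- clear_bottle: clear glass bottle with a blue cap, the one to show: screw-cap lab bottle, round body 56 mm dia up to 65 mm, shoulder sloping to a 30 mm neck at 80 mm, smooth blue cap 36 mm dia from 84 to 110 mm (total height 110 mm), about 0.2 kg; stands upright in a pocket of the carrier. Origin: centre of its underside, z up through the cap
- tray: fixed low steel tray, 220 (x) by 150 (y) by 18 mm high, walls 3 mm, floor top 3 mm above the bench. Origin: centre of its underside on the bench. The checked jar stands near its +x end (65 mm from the centre); the -x half is free
- carrier: fixed grey open carrier, 185 by 185 by 45 mm high, walls and the two crossing dividers 5 mm, so four square pockets about 85 mm wide, centred 45 mm from the middle in x and y. Its floor top is 5 mm above the bench. Three pockets hold bottles, in any arrangement; one is empty. Origin: centre of its underside on the bench
- stand: fixed foot of the inspection camera: dark plate 130 by 120 by 12 mm, from 45 mm in front (-x) of the tilt axis to 85 mm behind it, with two aluminium cheeks up to 87 mm. Origin: on the bench below the tilt axis; the camera looks to the stand's -x side (roughly to the robot) and upwards. The tilt axis lies along y, 70 mm above the bench, between the cheeks
- lens (a point): centre of the camera's lens front, 51 mm from the tilt axis; the lens barrel is black, 48 mm dia, with a white ring light, on a white camera head. Axes are those of the tilted head: -x is the line of sight out of the lens (up and roughly towards the robot, 50 to 65 degrees above level), y is level, the tilt axis. The head is stiff but turns if pushed
- focus (a point): the point in the air on the line of sight 120 mm in front of the lens, where the centre of the underside of the clear bottle belongs; same axes as the lens: x points straight at the lens (the way the bottle's underside must face), -x is the way the cap must point
- checked_jar: short white jar with blue cap, 54 mm dia, 92 mm high, standing on the tray near its +x end; leave it. Origin: centre of its underside, z up
- amber_bottle: brown glass bottle, leave it: screw-cap lab bottle, round body 56 mm dia up to 65 mm, shoulder sloping to a 30 mm neck at 80 mm, smooth blue cap 36 mm dia from 84 to 110 mm (total height 110 mm), about 0.2 kg; stands upright in a pocket of the carrier. Origin: centre of its underside, z up through the cap
- orange_cap_bottle: clear glass bottle with an orange cap, leave it: screw-cap lab bottle, round body 56 mm dia up to 65 mm, shoulder sloping to a 30 mm neck at 80 mm, smooth orange cap 36 mm dia from 84 to 110 mm (total height 110 mm), about 0.2 kg; stands upright in a pocket of the carrier. Origin: centre of its underside, z up through the cap
- beaker: empty glass beaker, 70 mm dia, 90 mm high, on the bench; leave it. Origin: centre of its underside, z up
- conical_flask: glass conical flask, 72 mm dia at the foot, 120 mm high, on the bench; leave it. Origin: centre of its underside, z up
- dish: shallow white ceramic dish, 90 mm dia, 16 mm high, on the bench in front of the robot; leave it. Origin: centre of its underside, z up
There are look-alikes about, which are no part of the job. What is shaped like the white_bottle but orange is not meant.

How it is judged (in metres and radians):
On the way, in this order (a step that is already met when the one before it is completed fails the run):
1. the white bottle stands upright on the tray floor, released and at rest (x of white_bottle in the frame of tray between -0.085 and 0.085 m and y of white_bottle in the frame of tray between -0.05 and 0.05 m and z of white_bottle in the frame of tray between -0.003 and 0.009 m and angle between white_bottle's own z axis and vertical below 0.08 rad and linear speed of white_bottle below 0.02 m/s and contact force between white_bottle and the fingers below 0.1 N and contact force between white_bottle and the arm below 0.1 N), for 0.3 s.
2. the clear bottle is gripped and lifted clear of the carrier (height (world z) of clear_bottle above 0.07 m and contact force between clear_bottle and the fingers above 2 N), for 0.2 s.
At the end, for the whole second after the job is handed in: White bottle upright (0.08 rad), released, on the tray floor. Clear bottle held still in the air by the fingers alone, underside centre within 20 mm of the focus on each axis, axis within 0.2 rad of the line of sight, cap away. Other things within 30 mm and upright; lens within 10 mm (all of step 1 and x of clear_bottle in the frame of focus between -0.02 and 0.02 m and y of clear_bottle in the frame of focus between -0.02 and 0.02 m and z of clear_bottle in the frame of focus between -0.02 and 0.02 m and angle between the z axis of clear_bottle and the x axis of focus, either way round below 0.2 rad and angle between clear_bottle's own z axis and vertical below 1.2 rad and height (world z) of clear_bottle above 0.12 m and contact force between clear_bottle and the fingers above 2 N and linear speed of clear_bottle below 0.02 m/s and angular speed of clear_bottle below 0.15 rad/s and contact force between clear_bottle and carrier below 0.1 N and contact force between clear_bottle and tray below 0.1 N and contact force between clear_bottle and stand below 0.1 N and contact force between clear_bottle and white_bottle below 0.1 N and distance of each of checked_jar, amber_bottle, orange_cap_bottle, beaker, conical_flask, dish from where it was at the start of the episode below 0.03 m and angle between each of checked_jar, amber_bottle, orange_cap_bottle, beaker, conical_flask, dish's own z axis and vertical below 0.25 rad and distance of lens from where it was at the start of the episode below 0.01 m); the arm keeps its last pose, push and grip.
It fails at once if the white bottle or the clear bottle is banged down (over 60 N on tray or bench fixture) (contact force between white_bottle and tray above 60 N or contact force between clear_bottle and carrier above 60 N).
It fails at once if a bystander is moved over 30 mm or tipped (distance of any of checked_jar, amber_bottle, orange_cap_bottle, beaker, conical_flask, dish from where it was at the start of the episode above 0.03 m or angle between any of checked_jar, amber_bottle, orange_cap_bottle, beaker, conical_flask, dish's own z axis and vertical above 0.6 rad).
It fails at once if the camera is pushed out of its setting (lens moved over 10 mm) (distance of lens from where it was at the start of the episode above 0.01 m).
It fails at once if the white bottle is tipped over (angle between white_bottle's own z axis and vertical above 0.8 rad).
It also fails if it takes over 58 s, if anything falls off the work surface, if the arm or the gripper's body presses on something with over 40 N, if the wrist force passes 120 N, or if a joint passes its speed limit or range.

## Robot

A 6-joint arm with a two-finger parallel gripper is mounted at the origin on the work surface. World frame = base frame: x ahead of the robot, y to its left, z up, the work surface at z = 0. Lengths are in m, angles in degrees, forces in N, time in s.
With the tool pointing down it reaches from about 0.35 to 0.875 m from the base axis. Payload 4.2 kg.
Tool frame: the origin (TCP) lies on the centre line of the jaws, within the pads' length; the fingertips stand 25 mm ahead of it and the grasp point (between the pads) lies 6 mm ahead of it (finger_overhang is the distance from the TCP to the fingertips, in m); z points along the fingers, y is the line along which they close (so a half turn about z gives the same grasp; the last joint's range is limited). The gripper opens to 87 mm and grips with 3 to 60 N. Pads are 19 mm wide; open, the fingers measure 117 mm over their backs; the gripper's body (75 mm by 190 mm) begins 51 mm behind the grasp point.
Start: joints at [-62.189, 22.042, 0.453, 0, -68.411, -14.817], TCP at [0.141, -0.609, 0.248] pointing down, gripper open.
Joint ranges: [-179.83, 179.83], [-69.29, 118.12], [-61.27, 80.66], [-181.25, 117.63], [-171.15, -9.14], [-177.46, 177.46]. Speed limits (degrees/s): [159.86, 159.86, 180, 180, 180, 180].

## Interface

Orientations are given as a 3x3 rotation matrix whose columns are the frame's x, y, z axes.
In Python, from station import sense, capture, finish_job, spot_in, tip_of, finger_overhang gives the robot as it stands. The module is installed in compiled form; this text tells all that it offers.
- The arm moves only by the tool servo_tool, never from a script. Its arguments are lists of equal length, an entry for each row: "slide": the shift along the tool's x, y, z in m, a list of three; "spin": the turn about the tool's z in degrees; "grip": the closure, from 0 (fully open) to 1 (shut). A call has exactly 5 rows; each row is the pose to reach, as a shift and turn from the pose commanded when the call began, along the tool's axes at that moment; what a row does not reach only later rows make up. A row lasts 1/12 s, in which the tool goes at most 41.7 mm and 7.16 degrees, less where a joint would pass 70% of its speed; a pose out of reach is approached as far as the arm can. A call with a gripper value outside its range is refused whole. The fingers move at their own pace and stop on an object; the grip force is fixed at half the most. Time passes only in rows, so rows that repeat a pose let the fingers close, or fill a call up. It gives the time, the measured TCP pose, the force, the opening and the grip force at its end, in the units of the state.
- sense(): the state, without advancing time (a new reading comes with each control period).
- capture(name): name is "side" or "top" or "wrist"; returns a dict with "pixels" (480x640x3 uint8, blue, green, red), "depth" (480x640 float32, m along the optical axis (not along the pixel's ray), 0 where there is no reading), "fx", "fy", "cx", "cy" (pixels), "k1" (the pictures are not rectified: a ray, as slopes to the right and down, at radius r is drawn at 1 + k1 r^2 times it, then the intrinsics apply), "R" (3x3) and "t" (3): a world point X has camera coordinates R X + t; the wrist camera has in their place "hand_eye" (4x4, takes a point from camera to tool coordinates, whose origin is the TCP and whose axes are the flange's). Camera axes: x right, y down, z forward; pixel columns grow to the right and rows downward; lengths in m; the calibration is good to about 2 mm. A picture is of the moment at which its call begins: read the wrist's pose just before it.
- finish_job(): hands the job in; it is judged then, once.
Trained networks look in the newest picture that a camera, given by its name, has taken for a name from the list of things; names that differ only in an ending like _2 or _b are one class to them, and where a whole thing is asked for, a point or a joint stands for the part that bears it (a point fixed in the world has none). Each returns a list of dicts, best first, with "conf" (0 to 1); they miss things now and then, are a little off and sometimes report something else, mostly with a low value. They report only what shows in the picture. A call takes as long as a camera call. They do not tell look-alikes from the thing itself.
- spot_in(thing, camera): "point" ([x, y, z] in m, in world coordinates, good to about 4 mm: the middle of the surface that is visible of it).
- tip_of(thing, camera): "point" ([x, y, z] in m, in world coordinates, good to about 4 mm: a listed point, or the origin of a listed thing).
The state is a dict: "time_s": time; "joints": joint angles; "joint_velocities": joint speeds; "effort": joint torques, N m; "tcp_pos": TCP position; "ee_rot": TCP orientation; "wrist_force": force on the tool from outside, world axes, zero at the start; "moment": the same for the moment, N m; "gripper_width": opening from 0.0 (shut) to 1.0 (fully open); "gripper_force": force on a finger pad.
Only numpy, scipy, OpenCV 4.12 (cv2) and the standard library are available. Lean on these libraries where they do the work, as an engineer would, in place of code of your own. Each camera call takes 0.05 s, during which the arm holds its last target. There are 200 camera calls.

## Working session

There is one attempt and no reset: what is moved stays moved. The work goes in short steps, Python scripts to look and compute and a tool call to move; the robot and the scene stay as the last step left them, time stands still between calls to the robot, and variables do not carry over. Pictures are saved under pics/ and viewed, at most 10 in all, crops included, and the job is handed in when it is done.

Besides the shell and the picture viewer there is one more tool, called after "Call:" as name(argument=value, ...) on one line, values as JSON. servo_tool: Moves the arm, as the interface text tells. Its arguments: {"type":"object","properties":{"slide":{"type":"array"},"spin":{"type":"array"},"grip":{"type":"array"}},"required":["slide","spin","grip"]}

```bash
mkdir -p pics; cat > look.py <<'E'
import sys,cv2,numpy as np
from station import *
s=sense();print(s['time_s'],np.round(s['tcp_pos'],4),np.round(s['ee_rot'],3).tolist())
T=['white_bottle','clear_bottle','tray','carrier','stand','lens','focus','checked_jar','amber_bottle','orange_cap_bottle','beaker','conical_flask','dish']
for c in ['side','top']:
    p=capture(c);cv2.imwrite(f'pics/{c}1.png',p['pixels']);np.savez(f'/tmp/{c}.npz',**p)
    print(c,p['R'].round(3).tolist(),p['t'].round(3),p['fx'],p['cx'],p['cy'],p['k1'])
    for t in T:
        try: print(c,t,[(np.round(d['point'],3).tolist(),round(d['conf'],2)) for d in tip_of(t,c)[:3]])
        except Exception as e: print(t,e)
E
python3 look.py
```

```text
0.0 [ 0.1404 -0.6085  0.2464] [[-0.974, -0.225, -0.001], [-0.225, 0.974, 0.002], [0.0, 0.002, -1.0]]
side [[-0.91, -0.415, -0.005], [-0.271, 0.602, -0.751], [0.315, -0.682, -0.661]] [0.531 0.237 0.947] 546.6007468337027 318.8989441241172 244.9743444326306 -0.16332109157277092
side white_bottle [([0.674, 0.049, -0.003], 0.97), ([0.747, -0.122, -0.003], 0.63), ([0.747, 0.179, 0.002], 0.57)]
side clear_bottle []
side tray [([0.483, 0.285, -0.004], 0.86), ([0.546, 0.288, 0.007], 0.46)]
side carrier [([0.536, -0.329, -0.001], 0.85), ([0.72, -0.297, 0.002], 0.2)]
side stand [([0.78, 0.043, 0.002], 0.59)]
side lens [([0.748, 0.047, 0.109], 0.88)]
side focus []
side checked_jar [([0.546, 0.287, 0.006], 0.71)]
side amber_bottle [([0.58, -0.378, 0.006], 0.7)]
side orange_cap_bottle [([0.49, -0.368, 0.004], 0.69)]
side beaker [([0.722, -0.296, -0.0], 0.72)]
side conical_flask [([0.722, 0.295, 0.003], 0.79)]
side dish []
top [[-0.014, -1.0, 0.004], [-0.997, 0.014, -0.074], [0.074, -0.005, -0.997]] [-0.011  0.593  0.993] 445.98646070924974 319.9459395705095 242.13378202688025 0.0019280777862790161
top white_bottle [([0.749, -0.119, -0.004], 0.92), ([0.745, 0.178, 0.0], 0.81), ([0.68, 0.052, -0.002], 0.57)]
top clear_bottle [([0.581, -0.284, 0.008], 0.72)]
top tray [([0.484, 0.286, -0.002], 0.94)]
top carrier [([0.534, -0.33, 0.0], 0.74)]
top stand [([0.782, 0.047, 0.004], 0.65)]
top lens [([0.749, 0.043, 0.111], 0.96)]
top focus []
top checked_jar [([0.547, 0.283, 0.004], 0.68), ([0.729, -0.298, 0.001], 0.39)]
top amber_bottle [([0.578, -0.376, 0.005], 0.75)]
top orange_cap_bottle [([0.486, -0.369, 0.008], 0.81)]
top beaker [([0.733, -0.3, -0.002], 0.92)]
top conical_flask [([0.721, 0.295, 0.002], 0.69)]
top dish [([0.448, -0.03, 0.002], 0.76)]
```

View pics/side1.png

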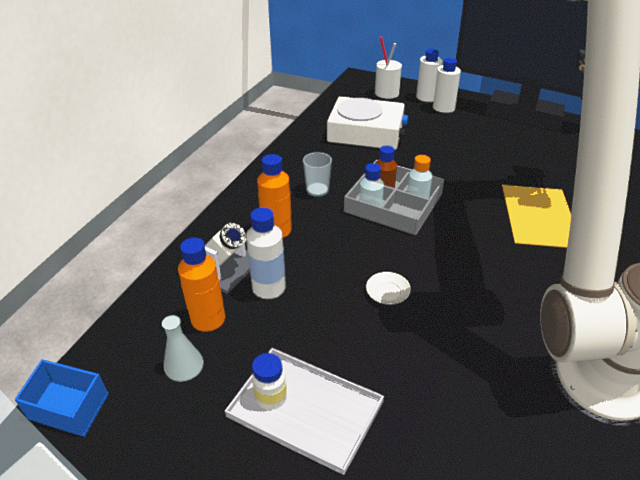

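View pics/top1.png

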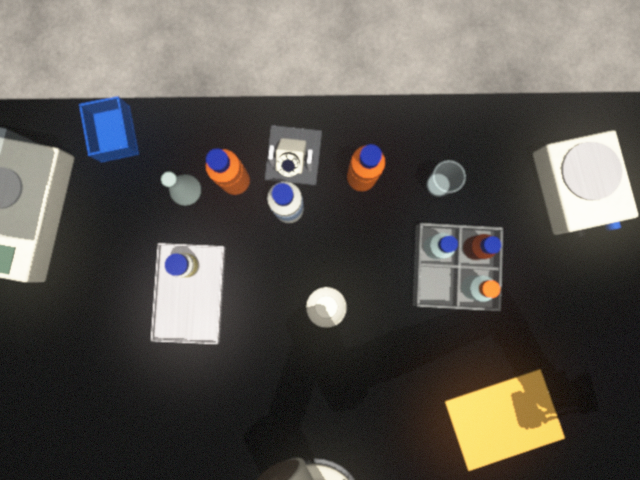

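Side: white bottle at about px (266,255), lens at (233,236), clear/blue bottle at (373,185), tray centre (305,410). Top: clear bottle cap (447,244) in the +x/+y pocket, with the -x/+y pocket empty; white cap at (283,194). The tool can only stay vertical, so the bottle has to be pivoted in the grip, against the carrier divider. White bottle first.

Call:
servo_tool(slide=[[-0.671, 0.52, -0.084], [-0.671, 0.52, -0.084], [-0.671, 0.52, -0.084], [-0.671, 0.52, -0.084], [-0.671, 0.52, -0.084]], spin=[13, 13, 13, 13, 13], grip=[0, 0, 0, 0, 0])

```text
time_s: 1.82
tcp_pos: [0.2715, -0.4481, 0.2682]
ee_rot: [[-1.0, 0.001, 0.0], [0.001, 1.0, -0.0], [-0.0, -0.0, -1.0]]
wrist_force: [1.0, 0.6, 0.4]
gripper_width: 0.997
gripper_force: 0.0
```

Call:
servo_tool(slide=[[-0.405, 0.498, -0.06], [-0.405, 0.498, -0.06], [-0.405, 0.498, -0.06], [-0.405, 0.498, -0.06], [-0.405, 0.498, -0.06]], spin=[0, 0, 0, 0, 0], grip=[0, 0, 0, 0, 0])

```text
time_s: 2.23
tcp_pos: [0.4025, -0.2869, 0.288]
ee_rot: [[-1.0, -0.0, 0.001], [-0.0, 1.0, -0.0], [-0.001, -0.0, -1.0]]
wrist_force: [0.8, -0.6, -0.2]
gripper_width: 1.0
gripper_force: 0.0
```

Call:
servo_tool(slide=[[-0.275, 0.338, -0.042], [-0.275, 0.338, -0.042], [-0.275, 0.338, -0.042], [-0.275, 0.338, -0.042], [-0.275, 0.338, -0.042]], spin=[0, 0, 0, 0, 0], grip=[0, 0, 0, 0, 0])

```text
time_s: 2.65
tcp_pos: [0.5334, -0.1259, 0.3079]
ee_rot: [[-1.0, -0.0, 0.001], [-0.0, 1.0, -0.0], [-0.001, -0.0, -1.0]]
wrist_force: [0.3, -1.2, -0.0]
gripper_width: 0.999
gripper_force: 0.0
```

Call:
servo_tool(slide=[[-0.03, 0.04, -0.03], [-0.05, 0.08, -0.03], [-0.08, 0.12, -0.03], [-0.105, 0.155, -0.03], [-0.117, 0.172, -0.03]], spin=[0, 0, 0, 0, 0], grip=[0, 0, 0, 0, 0])

```text
time_s: 3.07
tcp_pos: [0.6467, 0.0409, 0.3379]
ee_rot: [[-1.0, -0.0, 0.001], [-0.0, 1.0, 0.0], [-0.001, 0.0, -1.0]]
wrist_force: [1.6, -1.6, 1.5]
gripper_width: 0.999
gripper_force: 0.0
```

```bash
cat > w.py <<'E'
import sys,cv2,numpy as np
from station import *
s=sense();print(s['time_s'],np.round(s['tcp_pos'],4))
p=capture('wrist');cv2.imwrite('pics/%s.png'%sys.argv[1],p['pixels'])
np.savez('/tmp/%s.npz'%sys.argv[1],tcp=s['tcp_pos'],rot=s['ee_rot'],**p)
print(np.round(p['hand_eye'],3).tolist(),p['fx'],p['k1'])
for t in sys.argv[2:]:
    print(t,[(np.round(d['point'],3).tolist(),round(d['conf'],2)) for d in tip_of(t,'wrist')[:3]])
E
python3 w.py w1 white_bottle lens stand
```

```text
3.0667 [0.6467 0.0409 0.3379]
[[-0.002, -0.97, -0.242, 0.065], [1.0, -0.002, 0.0, -0.0], [-0.001, -0.242, 0.97, -0.138], [0.0, 0.0, 0.0, 1.0]] 340.6522007529934 -0.062417509844928075
white_bottle [([0.744, 0.177, -0.001], 0.88), ([0.747, -0.12, -0.002], 0.7)]
lens []
stand [([0.784, 0.038, 0.0], 0.57)]
```

View pics/w1.png

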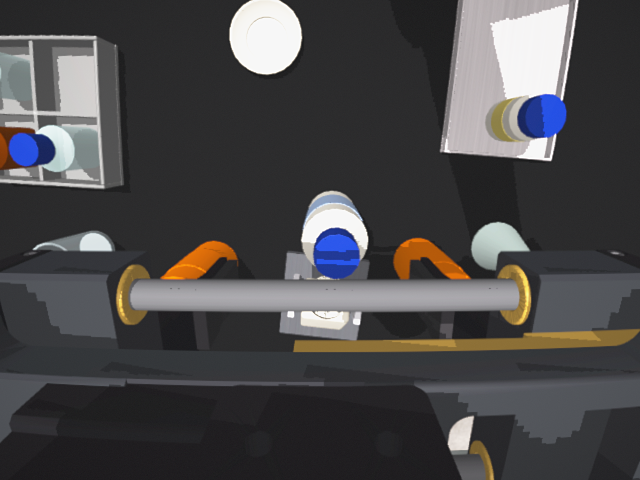

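The wrist view shows the white bottle's blue cap at (337,252), the camera behind it and both orange bottles flanking. I'll measure the cap from depth.

```bash
cat > geo.py <<'E'
import numpy as np,cv2
def cloud(f):
    p=np.load(f); D=p['depth']; v,u=np.mgrid[:480,:640].astype(float)
    K=np.array([[p['fx'],0,p['cx']],[0,p['fy'],p['cy']],[0,0,1.]])
    # undistort: drawn = ray*(1+k1 r^2) = OpenCV radial model
    n=cv2.undistortPoints(np.stack([u.ravel(),v.ravel()],1)[:,None],K,np.array([p['k1'],0,0,0.])).reshape(480,640,2)
    P=np.dstack([n[...,0]*D,n[...,1]*D,D])
    if 'hand_eye' in p:
        H=p['hand_eye']; P=P@H[:3,:3].T+H[:3,3]; P=P@p['rot'].T+p['tcp']
    else: P=(P-p['t'])@p['R']
    P[D<=0]=np.nan
    return P,p['pixels'].astype(int)
def blue(I): return (I[...,0]>110)&(I[...,0]>2*I[...,2])&(I[...,0]>1.5*I[...,1])
E
python3 - <<'E'
import numpy as np
from geo import *
for f,c in (('w1',None),('top',None),('side',None)):
    P,I=cloud(f'/tmp/{f}.npz'); m=blue(I)&np.isfinite(P[...,2])
    for n,(x,y,z) in dict(white=(.677,.05,.186),clear=(.581,-.284,.112),amber=(.579,-.377,.112)).items():
        q=P[m&(np.hypot(P[...,0]-x,P[...,1]-y)<.035)&(P[...,2]>z-.012)&(P[...,2]<z+.02)]
        if len(q)>5:
            t=q[q[:,2]>np.percentile(q[:,2],90)-.005]
            print(f,n,len(q),len(t),q.mean(0).round(4),t.mean(0).round(4),((t.min(0)+t.max(0))/2).round(4),np.ptp(t,axis=0).round(3))
E
```

```text
w1 white 1766 1644 [0.6753 0.052  0.1898] [0.6765 0.0523 0.1905] [0.6774 0.0526 0.1897] [0.041 0.04  0.007]
w1 clear 789 772 [ 0.5803 -0.2849  0.115 ] [ 0.5807 -0.285   0.1152] [ 0.5807 -0.2859  0.1146] [0.035 0.036 0.007]
top white 332 329 [0.6739 0.0524 0.1899] [0.6739 0.0524 0.1899] [0.6735 0.0528 0.1905] [0.04  0.039 0.008]
top clear 218 209 [ 0.5788 -0.2842  0.115 ] [ 0.5786 -0.2844  0.1151] [ 0.5791 -0.284   0.1162] [0.031 0.034 0.008]
top amber 223 218 [ 0.5755 -0.3747  0.1149] [ 0.5756 -0.3746  0.1149] [ 0.5758 -0.3749  0.1158] [0.031 0.034 0.008]
side white 357 272 [0.6707 0.0576 0.1868] [0.673  0.0549 0.1892] [0.6744 0.0532 0.1889] [0.041 0.043 0.006]
side clear 164 122 [ 0.5754 -0.2803  0.1125] [ 0.5774 -0.283   0.1148] [ 0.5789 -0.2839  0.1146] [0.036 0.039 0.006]
side amber 142 95 [ 0.5715 -0.3698  0.1124] [ 0.5739 -0.3727  0.1157] [ 0.5745 -0.3734  0.1158] [0.035 0.037 0.006]
```

Call:
servo_tool(slide=[[-0.029, 0.0115, 0], [-0.029, 0.0115, 0.03], [-0.029, 0.0115, 0.065], [-0.029, 0.0115, 0.09], [-0.029, 0.0115, 0.105]], spin=[0, 0, 0, 0, 0], grip=[0, 0, 0, 0, 0])

```text
time_s: 3.68
tcp_pos: [0.6728, 0.0489, 0.229]
ee_rot: [[-1.0, 0.002, -0.005], [0.002, 1.0, -0.001], [0.005, -0.001, -1.0]]
wrist_force: [0.2, -0.2, -0.8]
gripper_width: 1.005
gripper_force: 0.0
```

Call:
servo_tool(slide=[[0, 0, 0.02], [0, 0, 0.035], [0, 0, 0.045], [0, 0, 0.051], [0, 0, 0.051]], spin=[0, 0, 0, 0, 0], grip=[0, 0, 0, 0, 0])

```text
time_s: 4.1
tcp_pos: [0.6742, 0.0496, 0.1805]
ee_rot: [[-1.0, 0.001, -0.002], [0.001, 1.0, -0.0], [0.002, -0.0, -1.0]]
wrist_force: [0.1, -0.2, -0.6]
gripper_width: 0.999
gripper_force: 0.0
```

Call:
servo_tool(slide=[[0, 0, 0], [0, 0, 0], [0, 0, 0], [0, 0, 0], [0, 0, 0]], spin=[0, 0, 0, 0, 0], grip=[1, 1, 1, 1, 1])

```text
time_s: 4.52
tcp_pos: [0.6751, 0.0506, 0.1819]
ee_rot: [[-1.0, -0.0, 0.001], [-0.0, 1.0, 0.0], [-0.001, 0.0, -1.0]]
wrist_force: [0.3, 0.3, -0.1]
gripper_width: 0.708
gripper_force: 0.0
```

Call:
servo_tool(slide=[[0, 0, 0], [0, 0, 0], [0, 0, 0], [0, 0, 0], [0, 0, 0]], spin=[0, 0, 0, 0, 0], grip=[1, 1, 1, 1, 1])

```text
time_s: 4.93
tcp_pos: [0.675, 0.0507, 0.1813]
ee_rot: [[-1.0, -0.0, 0.0], [-0.0, 1.0, 0.0], [-0.0, 0.0, -1.0]]
wrist_force: [-0.4, 1.2, -0.5]
gripper_width: 0.475
gripper_force: 30.0
```

Call:
servo_tool(slide=[[0, 0, 0], [0, 0, 0], [0, 0, 0], [0, 0, -0.005], [0, 0, -0.01]], spin=[0, 0, 0, 0, 0], grip=[1, 1, 1, 1, 1])

```text
time_s: 5.35
tcp_pos: [0.6738, 0.0501, 0.19]
ee_rot: [[-1.0, 0.001, -0.004], [0.001, 1.0, -0.001], [0.004, -0.001, -1.0]]
wrist_force: [0.4, -0.5, -3.3]
gripper_width: 0.474
gripper_force: 30.0
```

Call:
servo_tool(slide=[[0, 0, -0.025], [0, 0, -0.055], [0, 0, -0.08], [0, 0, -0.1], [0, 0, -0.11]], spin=[0, 0, 0, 0, 0], grip=[1, 1, 1, 1, 1])

```text
time_s: 5.77
tcp_pos: [0.6755, 0.0502, 0.3047]
ee_rot: [[-1.0, 0.0, 0.004], [0.0, 1.0, 0.0], [-0.004, 0.0, -1.0]]
wrist_force: [0.2, -0.4, -2.9]
gripper_width: 0.469
gripper_force: 30.0
```

Call:
servo_tool(slide=[[0.012, 0.012, 0], [0.035, 0.034, 0], [0.06, 0.059, 0], [0.085, 0.084, 0], [0.11, 0.109, 0]], spin=[0, 0, 0, 0, 0], grip=[1, 1, 1, 1, 1])

```text
time_s: 6.18
tcp_pos: [0.5631, 0.1598, 0.2999]
ee_rot: [[-1.0, 0.001, -0.003], [0.001, 1.0, -0.001], [0.003, -0.001, -1.0]]
wrist_force: [0.6, 1.6, -3.8]
gripper_width: 0.473
gripper_force: 30.0
```

Call:
servo_tool(slide=[[0.026, 0.026, 0], [0.052, 0.051, 0], [0.077, 0.076, 0], [0.1, 0.099, 0], [0.115, 0.113, 0]], spin=[0, 0, 0, 0, 0], grip=[1, 1, 1, 1, 1])

```text
time_s: 6.6
tcp_pos: [0.4472, 0.2737, 0.3004]
ee_rot: [[-1.0, -0.001, -0.002], [-0.001, 1.0, -0.001], [0.002, -0.001, -1.0]]
wrist_force: [-0.2, -0.3, -3.7]
gripper_width: 0.476
gripper_force: 30.0
```

Call:
servo_tool(slide=[[0.01, 0.01, 0], [0.014, 0.013, 0], [0.014, 0.013, 0], [0.014, 0.013, 0], [0.014, 0.013, 0]], spin=[0, 0, 0, 0, 0], grip=[1, 1, 1, 1, 1])

```text
time_s: 7.02
tcp_pos: [0.4364, 0.2848, 0.3009]
ee_rot: [[-1.0, 0.001, -0.0], [0.001, 1.0, -0.001], [0.0, -0.001, -1.0]]
wrist_force: [-0.4, -0.3, -4.0]
gripper_width: 0.476
gripper_force: 30.0
```

```bash
python3 w.py w2 tray checked_jar lens stand focus
```

```text
7.0167 [0.4364 0.2848 0.3009]
[[-0.002, -0.97, -0.242, 0.065], [1.0, -0.002, 0.0, -0.0], [-0.001, -0.242, 0.97, -0.138], [0.0, 0.0, 0.0, 1.0]] 340.6522007529934 -0.062417509844928075
tray []
checked_jar []
lens []
stand []
focus []
```

View pics/w2.png

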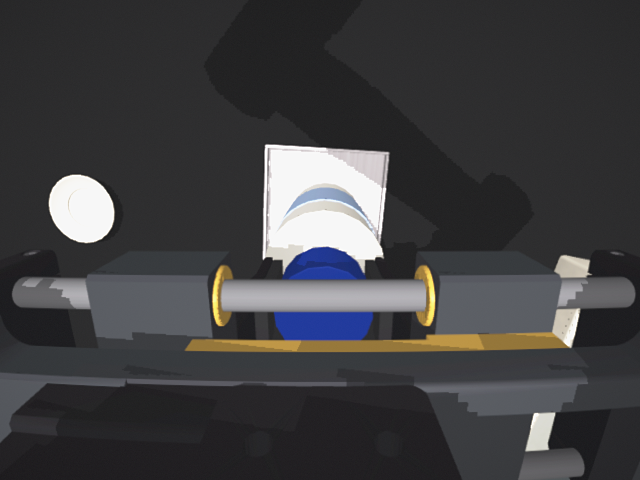

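The tray's free end (265–388, 145–255) is right under the held bottle. Lowering.

Call:
servo_tool(slide=[[0, 0, 0.02], [0, 0, 0.045], [0, 0, 0.07], [0, 0, 0.09], [0, 0, 0.1]], spin=[0, 0, 0, 0, 0], grip=[1, 1, 1, 1, 1])

```text
time_s: 7.73
tcp_pos: [0.435, 0.2843, 0.1985]
ee_rot: [[-1.0, 0.001, -0.004], [0.001, 1.0, -0.003], [0.004, -0.003, -1.0]]
wrist_force: [-1.3, -0.4, -3.1]
gripper_width: 0.476
gripper_force: 30.0
```

Call:
servo_tool(slide=[[0, 0, 0.003], [0, 0, 0.006], [0, 0, 0.009], [0, 0, 0.011], [0, 0, 0.013]], spin=[0, 0, 0, 0, 0], grip=[1, 1, 1, 1, 1])

```text
time_s: 8.15
tcp_pos: [0.4364, 0.286, 0.1891]
ee_rot: [[-1.0, -0.0, 0.001], [-0.0, 1.0, 0.002], [-0.001, 0.002, -1.0]]
wrist_force: [0.3, -0.4, -2.9]
gripper_width: 0.478
gripper_force: 30.0
```

Call:
servo_tool(slide=[[0, 0, 0.001], [0, 0, 0.002], [0, 0, 0.003], [0, 0, 0.003], [0, 0, 0.003]], spin=[0, 0, 0, 0, 0], grip=[1, 1, 1, 1, 1])

```text
time_s: 8.57
tcp_pos: [0.436, 0.2855, 0.1853]
ee_rot: [[-1.0, 0.0, 0.0], [0.0, 1.0, 0.0], [-0.0, 0.0, -1.0]]
wrist_force: [-0.2, 0.1, -4.0]
gripper_width: 0.476
gripper_force: 30.0
```

Call:
servo_tool(slide=[[0, 0, 0.0005], [0, 0, 0.001], [0, 0, 0.0015], [0, 0, 0.0015], [0, 0, 0.0015]], spin=[0, 0, 0, 0, 0], grip=[1, 1, 1, 1, 1])

```text
time_s: 8.98
tcp_pos: [0.4362, 0.2857, 0.1843]
ee_rot: [[-1.0, -0.0, 0.001], [-0.0, 1.0, 0.0], [-0.001, 0.0, -1.0]]
wrist_force: [0.4, -0.0, -0.4]
gripper_width: 0.472
gripper_force: 30.0
```

Call:
servo_tool(slide=[[0, 0, 0], [0, 0, 0], [0, 0, 0], [0, 0, 0], [0, 0, 0]], spin=[0, 0, 0, 0, 0], grip=[0, 0, 0, 0, 0])

```text
time_s: 9.4
tcp_pos: [0.436, 0.2856, 0.1839]
ee_rot: [[-1.0, 0.0, 0.0], [0.0, 1.0, 0.0], [-0.0, 0.0, -1.0]]
wrist_force: [0.2, -0.0, -1.0]
gripper_width: 0.767
gripper_force: 0.0
```

Call:
servo_tool(slide=[[0, 0, 0], [0, 0, -0.01], [0, 0, -0.04], [0, 0, -0.08], [0, 0, -0.12]], spin=[0, 0, 0, 0, 0], grip=[0, 0, 0, 0, 0])

```text
time_s: 9.82
tcp_pos: [0.4356, 0.285, 0.3054]
ee_rot: [[-1.0, -0.0, -0.001], [-0.0, 1.0, -0.002], [0.001, -0.002, -1.0]]
wrist_force: [0.9, 0.6, 0.1]
gripper_width: 0.992
gripper_force: 0.0
```

```bash
cat > t2.py <<'E'
import cv2,numpy as np
from station import *
for c in ('top','side'):
    p=capture(c);cv2.imwrite(f'pics/{c}2.png',p['pixels']);np.savez(f'/tmp/{c}2.npz',**p)
    for t in ['white_bottle','lens','stand']+['tray']*(c=='top'): print(c,t,[(np.round(d['point'],3).tolist(),round(d['conf'],2)) for d in tip_of(t,c)[:3]])
s=sense();print(s['time_s'],s['tcp_pos'])
from geo import *
for c in ('top2','side2'):
    P,I=cloud(f'/tmp/{c}.npz');m=blue(I)
    q=P[m&(np.hypot(P[...,0]-.436,P[...,1]-.286)<.04)&(P[...,2]>.15)]
    if len(q): t=q[q[:,2]>np.percentile(q[:,2],90)-.005];print(c,t.mean(0).round(4))
E
python3 t2.py; python3 -c "
import cv2;a=cv2.imread('pics/side2.png');cv2.imwrite('pics/s2c.png',cv2.resize(a[180:480,170:430],None,fx=2,fy=2))"
```

```text
top white_bottle [([0.748, -0.117, -0.002], 0.98), ([0.438, 0.285, 0.002], 0.75), ([0.742, 0.178, 0.001], 0.56)]
top lens [([0.747, 0.047, 0.11], 0.59)]
top stand [([0.779, 0.043, 0.005], 0.67)]
top tray [([0.445, -0.033, 0.001], 0.72), ([0.485, 0.287, -0.002], 0.62), ([0.584, -0.285, 0.01], 0.62)]
side white_bottle [([0.746, -0.123, -0.002], 0.77), ([0.437, 0.281, 0.005], 0.74), ([0.747, 0.178, 0.002], 0.59)]
side lens [([0.748, 0.048, 0.113], 0.82)]
side stand [([0.779, 0.045, -0.001], 0.86)]
10.2667 [0.43556768 0.28512608 0.30253847]
side2 [0.4333 0.2883 0.1926]
```

View pics/s2c.png

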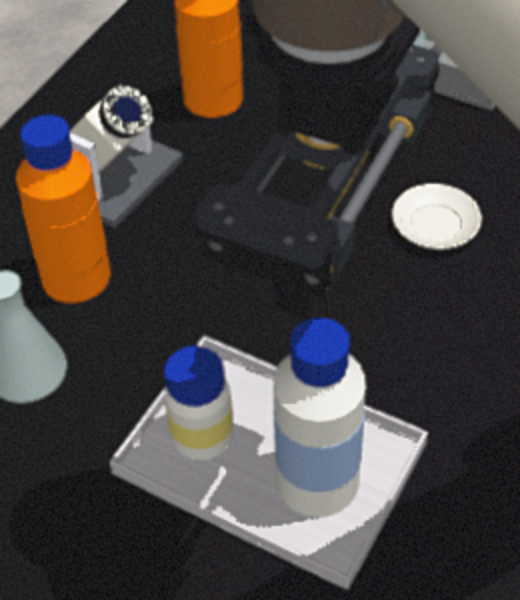

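The crop shows the white bottle standing upright on the tray's free half, at about (320,420), jar untouched. Next, the stand's yaw and the camera tilt from the depth data.

```bash
python3 - <<'E'
import numpy as np,cv2
from geo import *
allp=[]
for f in ('top2','top','side2','side','w1'):
    P,I=cloud(f'/tmp/{f}.npz')
    box=(abs(P[...,0]-.80)<.09)&(abs(P[...,1]-.045)<.085)
    pl=P[box&(abs(P[...,2]-.012)<.005)][:,:2]
    if len(pl)>50: print(f,len(pl),'plate',cv2.minAreaRect((pl*1000).astype(np.float32)))
    dist=np.linalg.norm(P-np.array([.748,.0465,.1107]),axis=-1)
    q=P[dist<.021]
    if len(q)<15: continue
    # robust plane
    best=None;rng=np.random.default_rng(0)
    for _ in range(400):
        a=q[rng.choice(len(q),3,False)];n=np.cross(a[1]-a[0],a[2]-a[0])
        if np.linalg.norm(n)<1e-5: continue
        n/=np.linalg.norm(n);k=abs((q-a[0])@n)<.002
        if best is None or k.sum()>best.sum(): best=k
    r=q[best];c=r.mean(0);n=np.linalg.svd(r-c)[2][2];n*=np.sign(n[2])
    print(f,len(q),len(r),c.round(4),'n',n.round(3),'elev',np.degrees(np.arcsin(n[2])).round(1),'yaw',np.degrees(np.arctan2(n[1],-n[0])).round(1))
E
```

```text
top2 1599 plate ((799.8985595703125, 56.2132568359375), (149.12437438964844, 130.9574737548828), 82.953857421875)
top2 289 237 [0.7485 0.0465 0.1107] n [-0.623  0.074  0.779] elev 51.2 yaw 6.7
top 1595 plate ((798.05126953125, 41.71038818359375), (120.00953674316406, 130.62039184570312), 82.99800109863281)
top 286 218 [0.7485 0.0466 0.1103] n [-0.599  0.054  0.799] elev 53.0 yaw 5.1
side2 932 plate ((798.7877197265625, 40.74104690551758), (122.81343078613281, 134.1789093017578), 83.07565307617188)
side2 287 218 [0.7487 0.0478 0.1103] n [-0.572  0.082  0.816] elev 54.7 yaw 8.2
side 805 plate ((776.3726196289062, 29.335922241210938), (81.72710418701172, 157.22982788085938), 45.96811294555664)
side 288 223 [0.7483 0.046  0.11  ] n [-0.6    0.082  0.796] elev 52.7 yaw 7.8
w1 2104 plate ((801.4976196289062, 40.221649169921875), (120.57012939453125, 130.14292907714844), 82.95977020263672)
w1 43 43 [0.7353 0.0445 0.0983] n [-0.646  0.081  0.759] elev 49.4 yaw 7.1
```

Call:
servo_tool(slide=[[-0.005, -0.02, 0], [-0.015, -0.06, 0], [-0.025, -0.1, 0], [-0.035, -0.14, 0], [-0.045, -0.18, 0]], spin=[0, 0, 0, 0, 0], grip=[0.3, 0.3, 0.3, 0.3, 0.3])

```text
time_s: 10.68
tcp_pos: [0.4807, 0.1038, 0.303]
ee_rot: [[-1.0, -0.001, -0.001], [-0.001, 1.0, -0.001], [0.001, -0.001, -1.0]]
wrist_force: [0.8, 0.7, -0.5]
gripper_width: 0.736
gripper_force: 0.0
```

Call:
servo_tool(slide=[[-0.01, -0.04, 0], [-0.02, -0.08, 0], [-0.03, -0.12, 0], [-0.04, -0.16, 0], [-0.05, -0.2, 0]], spin=[0, 0, 0, 0, 0], grip=[0.3, 0.3, 0.3, 0.3, 0.3])

```text
time_s: 11.1
tcp_pos: [0.5307, -0.0966, 0.303]
ee_rot: [[-1.0, -0.0, -0.002], [-0.0, 1.0, -0.0], [0.002, -0.0, -1.0]]
wrist_force: [1.3, 0.6, 0.4]
gripper_width: 0.7
gripper_force: 0.0
```

Call:
servo_tool(slide=[[-0.01, -0.04, 0], [-0.02, -0.08, 0], [-0.03, -0.12, 0], [-0.04, -0.16, 0], [-0.0495, -0.19, 0]], spin=[0, 0, 0, 0, 0], grip=[0.3, 0.3, 0.3, 0.3, 0.3])

```text
time_s: 11.52
tcp_pos: [0.5801, -0.2876, 0.3022]
ee_rot: [[-1.0, 0.002, -0.003], [0.002, 1.0, 0.0], [0.003, 0.0, -1.0]]
wrist_force: [-0.0, 0.3, -0.4]
gripper_width: 0.697
gripper_force: 0.0
```

Call:
servo_tool(slide=[[0, 0, 0.01], [0, 0, 0.04], [0, 0, 0.07], [0, 0, 0.09], [0, 0, 0.1]], spin=[0, 0, 0, 0, 0], grip=[0.3, 0.3, 0.3, 0.3, 0.3])

```text
time_s: 11.93
tcp_pos: [0.5783, -0.2836, 0.1989]
ee_rot: [[-1.0, 0.001, -0.008], [0.001, 1.0, 0.003], [0.008, 0.003, -1.0]]
wrist_force: [0.1, -0.3, -0.6]
gripper_width: 0.701
gripper_force: 0.0
```

Call:
servo_tool(slide=[[0, 0, 0], [0, 0, 0], [0, 0, 0], [0, 0, 0], [0, 0, 0]], spin=[0, 0, 0, 0, 0], grip=[0.3, 0.3, 0.3, 0.3, 0.3])

```text
time_s: 12.35
tcp_pos: [0.581, -0.2846, 0.2054]
ee_rot: [[-1.0, -0.0, 0.003], [-0.0, 1.0, -0.001], [-0.003, -0.001, -1.0]]
wrist_force: [-0.2, -0.5, 0.0]
gripper_width: 0.701
gripper_force: 0.0
```

Call:
servo_tool(slide=[[0, 0, 0.025], [0, 0, 0.05], [0, 0, 0.075], [0, 0, 0.09], [0, 0, 0.095]], spin=[0, 0, 0, 0, 0], grip=[0.3, 0.3, 0.3, 0.3, 0.3])

```text
time_s: 12.77
tcp_pos: [0.5791, -0.284, 0.1064]
ee_rot: [[-1.0, 0.001, -0.004], [0.001, 1.0, 0.001], [0.004, 0.001, -1.0]]
wrist_force: [-1.3, 0.9, -0.2]
gripper_width: 0.706
gripper_force: 0.0
```

Call:
servo_tool(slide=[[0, 0, 0], [0, 0, 0], [0, 0, 0], [0, 0, 0], [0, 0, 0]], spin=[0, 0, 0, 0, 0], grip=[1, 1, 1, 1, 1])

```text
time_s: 13.18
tcp_pos: [0.5811, -0.2848, 0.1102]
ee_rot: [[-1.0, -0.0, 0.003], [-0.0, 1.0, -0.001], [-0.003, -0.001, -1.0]]
wrist_force: [-0.0, -1.7, 0.2]
gripper_width: 0.405
gripper_force: 20.3
```

Call:
servo_tool(slide=[[0, 0, 0], [0, 0, 0], [0, 0, 0], [0, 0, 0], [0, 0, 0]], spin=[0, 0, 0, 0, 0], grip=[1, 1, 1, 1, 1])

```text
time_s: 13.6
tcp_pos: [0.5812, -0.285, 0.1101]
ee_rot: [[-1.0, -0.0, 0.002], [-0.0, 1.0, -0.001], [-0.002, -0.001, -1.0]]
wrist_force: [-0.7, -1.5, 5.2]
gripper_width: 0.409
gripper_force: 30.0
```

Call:
servo_tool(slide=[[0, 0, -0.004], [0, 0, -0.008], [0, 0, -0.012], [0, 0, -0.016], [0, 0, -0.016]], spin=[0, 0, 0, 0, 0], grip=[1, 1, 1, 1, 1])

```text
time_s: 14.02
tcp_pos: [0.5806, -0.2845, 0.1253]
ee_rot: [[-1.0, -0.0, 0.001], [-0.0, 1.0, -0.0], [-0.001, -0.0, -1.0]]
wrist_force: [-0.4, -0.7, -2.1]
gripper_width: 0.405
gripper_force: 30.0
```

Call:
servo_tool(slide=[[0.005, 0, 0], [0.01, 0, 0], [0.014, 0, 0], [0.017, 0, 0], [0.02, 0, 0]], spin=[0, 0, 0, 0, 0], grip=[1, 1, 1, 1, 1])

```text
time_s: 14.43
tcp_pos: [0.5618, -0.2847, 0.1258]
ee_rot: [[-1.0, -0.0, 0.005], [-0.0, 1.0, -0.001], [-0.005, -0.001, -1.0]]
wrist_force: [4.5, -0.1, -0.4]
gripper_width: 0.405
gripper_force: 30.0
```

Call:
servo_tool(slide=[[0.003, 0, 0], [0.006, 0, 0], [0.009, 0, 0], [0.012, 0, 0], [0.015, 0, 0]], spin=[0, 0, 0, 0, 0], grip=[1, 1, 1, 1, 1])

```text
time_s: 14.85
tcp_pos: [0.5456, -0.2848, 0.1253]
ee_rot: [[-1.0, -0.0, 0.001], [-0.0, 1.0, -0.001], [-0.001, -0.001, -1.0]]
wrist_force: [3.7, -0.5, 1.2]
gripper_width: 0.405
gripper_force: 30.0
```

Call:
servo_tool(slide=[[0.003, 0, 0], [0.006, 0, 0], [0.009, 0, 0], [0.012, 0, 0], [0.015, 0, 0]], spin=[0, 0, 0, 0, 0], grip=[1, 1, 1, 1, 1])

```text
time_s: 15.27
tcp_pos: [0.53, -0.2846, 0.1247]
ee_rot: [[-1.0, 0.0, -0.0], [0.0, 1.0, -0.0], [0.0, -0.0, -1.0]]
wrist_force: [4.0, -1.0, -0.5]
gripper_width: 0.403
gripper_force: 30.0
```

Call:
servo_tool(slide=[[0.003, 0, 0], [0.006, 0, 0], [0.009, 0, 0], [0.012, 0, 0], [0.015, 0, 0]], spin=[0, 0, 0, 0, 0], grip=[1, 1, 1, 1, 1])

```text
time_s: 15.68
tcp_pos: [0.5148, -0.2841, 0.1243]
ee_rot: [[-1.0, 0.0, -0.001], [0.0, 1.0, 0.001], [0.001, 0.001, -1.0]]
wrist_force: [3.8, -0.1, -1.9]
gripper_width: 0.405
gripper_force: 30.0
```

```bash
python3 - <<'E'
import cv2,numpy as np
from station import *
p=capture('side');np.savez('/tmp/side3.npz',**p);a=p['pixels']
cv2.imwrite('pics/s3c.png',cv2.resize(a[110:260,320:480],None,fx=3.5,fy=3.5,interpolation=cv2.INTER_CUBIC))
print(sense()['tcp_pos'])
E
```

```text
[ 0.51425292 -0.28414788  0.12442329]
```

View pics/s3c.png

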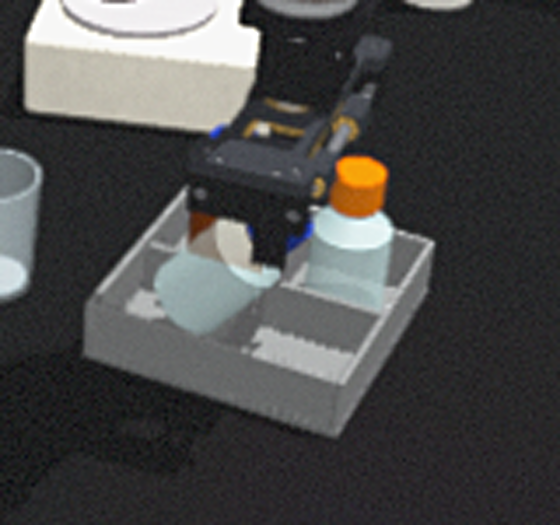

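The crop shows the clear bottle pivoted in the grip, with its base down towards +x and its cap towards the robot; the neighbours are untouched. Lifting out.

Call:
servo_tool(slide=[[0, 0, -0.015], [0, 0, -0.045], [0, 0, -0.08], [0, 0, -0.115], [0, 0, -0.14]], spin=[0, 0, 0, 0, 0], grip=[1, 1, 1, 1, 1])

```text
time_s: 16.15
tcp_pos: [0.5132, -0.2842, 0.2666]
ee_rot: [[-1.0, 0.0, -0.004], [0.0, 1.0, 0.001], [0.004, 0.001, -1.0]]
wrist_force: [1.5, -1.0, -2.3]
gripper_width: 0.406
gripper_force: 30.0
```

Call:
servo_tool(slide=[[0, 0.01, -0.03], [-0.005, 0.03, -0.055], [-0.01, 0.06, -0.065], [-0.015, 0.09, -0.065], [-0.02, 0.12, -0.065]], spin=[0, 0, 2, 4, 7], grip=[1, 1, 1, 1, 1])

```text
time_s: 16.57
tcp_pos: [0.5329, -0.1633, 0.3291]
ee_rot: [[-0.992, 0.125, -0.006], [0.125, 0.992, 0.001], [0.006, 0.001, -1.0]]
wrist_force: [0.9, 1.3, -3.8]
gripper_width: 0.402
gripper_force: 30.0
```

Call:
servo_tool(slide=[[-0.005, 0.03, 0], [-0.01, 0.06, 0], [-0.015, 0.09, 0], [-0.02, 0.12, 0], [-0.02, 0.14, 0]], spin=[0, 0, 0, 0, 0], grip=[1, 1, 1, 1, 1])

```text
time_s: 16.98
tcp_pos: [0.5704, -0.026, 0.3275]
ee_rot: [[-0.993, 0.121, -0.008], [0.121, 0.993, -0.0], [0.008, -0.001, -1.0]]
wrist_force: [-0.1, -0.1, -2.5]
gripper_width: 0.403
gripper_force: 30.0
```

Call:
servo_tool(slide=[[0, 0, 0], [0, 0, 0], [0, 0, 0], [0, 0, 0], [0, 0, 0]], spin=[0, 0, 0, 0, 0], grip=[1, 1, 1, 1, 1])

```text
time_s: 17.4
tcp_pos: [0.5716, -0.0291, 0.3295]
ee_rot: [[-0.992, 0.124, -0.002], [0.124, 0.992, -0.0], [0.002, -0.0, -1.0]]
wrist_force: [-0.5, 0.6, -2.4]
gripper_width: 0.406
gripper_force: 30.0
```

```bash
cat > t4.py <<'E'
import cv2,numpy as np,sys
from station import *
n=sys.argv[1]
s=sense();print(s['time_s'],s['tcp_pos'],np.round(s['ee_rot'],3).tolist())
for c in ('side','top'):
    p=capture(c);np.savez(f'/tmp/{c}{n}.npz',**p);cv2.imwrite(f'pics/{c}{n}.png',p['pixels'])
    print(c,'tip',[(np.round(d['point'],3).tolist(),round(d['conf'],2)) for d in tip_of('clear_bottle',c)[:2]],'spot',[(np.round(d['point'],3).tolist(),round(d['conf'],2)) for d in spot_in('clear_bottle',c)[:2]])
E
python3 t4.py 4;  python3 -c "
import cv2;a=cv2.imread('pics/side4.png');cv2.imwrite('pics/s4c.png',cv2.resize(a[60:330,190:460],None,fx=2,fy=2))"
```

```text
17.4 [ 0.57158118 -0.02910274  0.32949461] [[-0.992, 0.124, -0.002], [0.124, 0.992, -0.0], [0.002, -0.0, -1.0]]
side tip [([0.631, -0.034, 0.24], 0.73)] spot [([0.601, -0.01, 0.283], 0.69)]
top tip [] spot []
```

View pics/s4c.png

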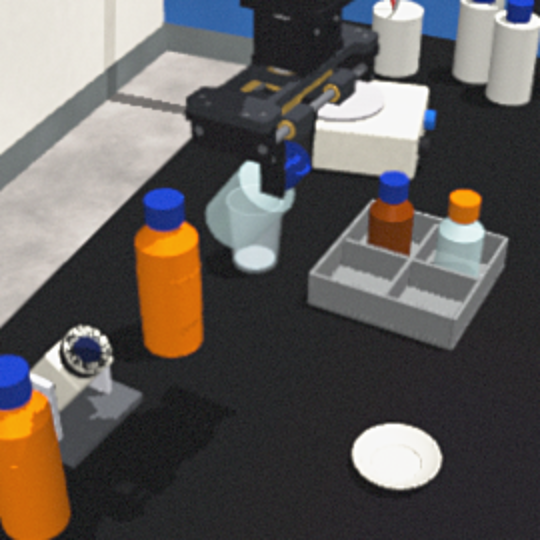

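The crop shows the bottle held clear, about (255,200), tilted with its cap towards the robot. A cylinder fit will check the axis.

```bash
cat > fit.py <<'E'
import numpy as np,sys
from geo import *
from scipy.optimize import least_squares
# usage: fit.py name gx gy gz
f=sys.argv[1];g=np.array([float(v) for v in sys.argv[2:5]])
P,I=cloud(f'/tmp/{f}.npz')
th0,ps0=np.radians(36),np.radians(-7)
def dirv(t,p): return np.array([np.sin(t)*np.cos(p),np.sin(t)*np.sin(p),-np.cos(t)])
d0=dirv(th0,ps0); Q=P.reshape(-1,3);C=I.reshape(-1,3)
s=(Q-g)@d0; r=np.linalg.norm(Q-g-s[:,None]*d0,axis=1)
m=(s>.042)&(s<.092)&(r<.034)&(r>.02)&(C.min(1)>90)
Q=Q[m]
def res(x):
    d=dirv(x[0],x[1]);o=g+[x[2],x[3],0];s=(Q-o)@d
    return np.r_[(np.linalg.norm(Q-o-s[:,None]*d,axis=1)-.028)/.002,(x[2:]/.003)*5]
R=least_squares(res,[th0,ps0,0,0],loss='soft_l1')
d=dirv(*R.x[:2]);ss=(P.reshape(-1,3)-g)@d
print(len(Q),'tilt',np.degrees(R.x[0]).round(1),'yaw',np.degrees(R.x[1]).round(1),'off',R.x[2:].round(4),'rms',np.abs(R.fun[:-2]).mean().round(2))
o=g+[R.x[2],R.x[3],0]
a=P.reshape(-1,3)[(I.reshape(-1,3).min(1)>90)];sa=(a-o)@d;ra=np.linalg.norm(a-o-sa[:,None]*d,axis=1)
k=(ra<.03)&(sa<.12)&(sa>.0);print('base s',np.percentile(sa[k],[90,97,99.5]).round(4),'base pt',(o+d*np.percentile(sa[k],98)).round(4))
E
python3 fit.py side4 .5716 -.0291 .3235; python3 fit.py top4 .5716 -.0291 .3235
```

```text
585 tilt 34.8 yaw -7.5 off [-0.0011  0.0002] rms 0.39
base s [0.088  0.0956 0.0991] base pt [ 0.6252 -0.0362  0.2439]
0 tilt 36.0 yaw -7.0 off [0. 0.] rms nanfit.py:18: RuntimeWarning: Mean of empty slice.
  print(len(Q),'tilt',np.degrees(R.x[0]).round(1),'yaw',np.degrees(R.x[1]).round(1),'off',R.x[2:].round(4),'rms',np.abs(R.fun[:-2]).mean().round(2))
  ret = ret.dtype.type(ret / rcount)
Traceback (most recent call last):
  File "fit.py", line 21, in <module>
    k=(ra<.03)&(sa<.12)&(sa>.0);print('base s',np.percentile(sa[k],[90,97,99.5]).round(4),'base pt',(o+d*np.percentile(sa[k],98)).round(4))
                                               ~~~~~~~~~~~~~^^^^^^^^^^^^^^^^^^^^
IndexError: index -1 is out of bounds for axis 0 with size 0
```

Call:
servo_tool(slide=[[-0.006, 0.015, 0.004], [-0.015, 0.04, 0.012], [-0.025, 0.065, 0.022], [-0.033, 0.086, 0.03], [-0.037, 0.0963, 0.0346]], spin=[0, 0, 0, 0, 0], grip=[1, 1, 1, 1, 1])

```text
time_s: 18.12
tcp_pos: [0.6216, 0.0658, 0.2931]
ee_rot: [[-0.993, 0.12, -0.002], [0.12, 0.993, 0.0], [0.002, 0.0, -1.0]]
wrist_force: [-1.1, -1.2, -2.8]
gripper_width: 0.403
gripper_force: 30.0
```

Call:
servo_tool(slide=[[0, 0, 0], [0, 0, 0], [0, 0, 0], [0, 0, 0], [0, 0, 0]], spin=[0, 0, 0, 0, 0], grip=[1, 1, 1, 1, 1])

```text
time_s: 18.53
tcp_pos: [0.6206, 0.0623, 0.296]
ee_rot: [[-0.992, 0.123, 0.001], [0.123, 0.992, 0.0], [-0.001, 0.0, -1.0]]
wrist_force: [-0.2, -0.7, -1.9]
gripper_width: 0.402
gripper_force: 30.0
```

```bash
python3 t4.py 5; python3 - <<'E'
from station import *
import numpy as np,subprocess
s=sense();g=np.array(s['tcp_pos'])-[0,0,.006]
print(subprocess.run(['python3','fit.py','side5']+[f'{v:.4f}' for v in g],capture_output=True,text=True).stdout)
print([np.round(d['point'],3) for d in tip_of('lens','side')[:1]],[np.round(d['point'],3) for d in tip_of('white_bottle','side')[:3]])
E
python3 -c "
import cv2;a=cv2.imread('pics/side5.png');cv2.imwrite('pics/s5c.png',cv2.resize(a[60:360,150:450],None,fx=2,fy=2))"
```

```text
18.5333 [0.62064667 0.06228989 0.29603743] [[-0.992, 0.123, 0.001], [0.123, 0.992, 0.0], [-0.001, 0.0, -1.0]]
side tip [([0.678, 0.058, 0.208], 0.85), ([0.725, -0.3, 0.003], 0.15)] spot [([0.646, 0.081, 0.25], 0.92)]
top tip [] spot []
535 tilt 34.9 yaw -7.9 off [-0.0018 -0.0007] rms 0.38
base s [0.0884 0.0956 0.0979] base pt [0.6735 0.0546 0.2105]

[array([0.747, 0.047, 0.112])] [array([ 0.744, -0.121, -0.001]), array([ 0.747,  0.178, -0.   ]), array([0.435, 0.286, 0.002])]
```

View pics/s5c.png

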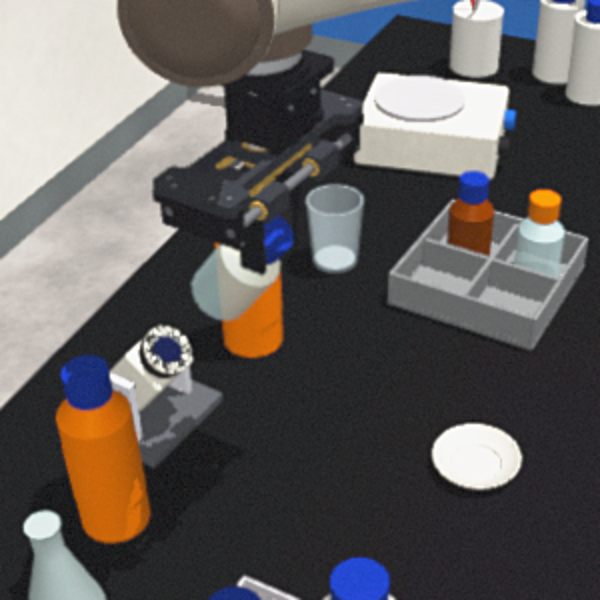

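The bottle is held with its underside facing the lens. The measured base is about (0.676, 0.056, 0.209), against a focus at (0.677, 0.055, 0.206), and the axis is off by about 2°. Handing in.

```bash
python3 -c "
from station import *
s=sense();print(s['time_s'],s['gripper_force'],max(map(abs,s['joint_velocities'])));print(finish_job())"
```

```text
18.9333 30.000132685527205 0.1046167029149291
the job is handed in; nothing more can be done
None
```

The job is handed in, with no verdict returned: the white bottle stands upright and released on the tray, and the clear bottle is held still with its underside about 3 mm from the focus point and its axis about 2° off the line of sight, both by my own camera measurements.

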